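# Drop the sample board onto the stand's pin

## Task

On the wood stall's dark display stand lie two sample boards. Take the one with the big hole and slide it sideways, keeping it low over the stand (never lifted more than about 4 cm), until its hole is over the steel pin in the sunken bay, then let it drop so that it lies flat on the bay's floor with the pin up through its hole. Leave the other board, with the small hole, where it lies.

Things in the scene. Friction and masses are not known exactly. Their poses are not given: they have to be found in the camera images.
- board_centre (a point): Centre (half-way up) of the board to move: plain light wood, 160 x 56 x 16 mm, about 0.1 kg, lying flat on the left or right deck of the stand. x along its length towards the end with the hole, y across its width, z up. Its through hole, 34 mm across, is centred 45 mm from here along x. It can be gripped across its width here.
- board_hole (a point): Centre (half-way up, 8 mm above the underside) of the 34 mm hole in that board; axes as board_centre. The board fits flat in the bay only lengthwise, hole end towards the closed end: its centre then lies 45 mm before the pin (stand's -x).
- pin_tip (a point): Top of the fixed upright steel pin, 12 mm thick, 18 mm tall, in the bay of the dark wood stand. Stand's axes: x along the bay, away from robot, y left. The bay is 104 mm wide, pin on its midline, open 145 mm before the pin, closed 60 mm beyond it. Decks 120 mm wide either side and a strip beyond (38 mm turned pieces on it) are 22 mm above its floor, 4 mm above the tip, 34 mm above the table.
- other_centre (a point): Centre (half-way up) of the other board, on the opposite deck: same wood, same 160 x 56 x 16 mm, but with only a small 10 mm hole 45 mm from here along its x. Not to be moved.

How it is judged:
At the end, for the whole second after the job is handed in: The board with the 34 mm hole lies flat (within 3.4 degrees) on the bay's floor (within 4 mm), right way up, with the pin through its hole (hole centre within 15 mm of the pin's axis) (horizontal distance between board_hole and pin_tip below 0.015 m and z of each of board_hole, board_centre in the frame of pin_tip below -0.006 m and angle between board_centre's own z axis and vertical below 0.06 rad); the robot touches nothing.
It fails at once if the board's centre is lifted more than 58 mm above where it lay on the deck (height (world z) of board_centre above 0.1 m).
It fails at once if the other board is moved by more than 25 mm (distance of other_centre from where it was at the start of the episode above 0.025 m).
It also fails if it takes over 32 s, if anything falls off the work surface, if the arm or the gripper's body presses on something with over 40 N, if the wrist force passes 120 N, or if a joint passes its speed limit or range.

## Robot

A 6-joint arm with a two-finger parallel gripper is mounted at the origin on the work surface. World frame = base frame: x ahead of the robot, y to its left, z up, the work surface at z = 0. Lengths are in m, angles in rad, forces in N, time in s.
With the tool pointing down it reaches from about 0.375 to 0.975 m from the base axis. Payload 3.8 kg.
Tool frame: the origin (TCP) lies midway between the tips of the shut fingers; the grasp point (between the pads) lies r.grip_point_offset behind it (r.grip_point_offset is the distance from the TCP to the grasp point, in m); z points along the fingers, y is the direction in which the jaws open and shut (so a half turn about z gives the same grasp; the last joint's range is limited). The gripper opens to 88 mm and grips with 3 to 60 N. Pads are 18 mm wide; open, the fingers measure 123 mm over their backs; the gripper's body (75 mm by 187 mm) begins 45 mm behind the grasp point.
Start: joints at [-1.337, 0.264, 1.604, -0, 1.274, -0.037], TCP at [0.181, -0.65, 0.239] pointing down, gripper open.
Joint ranges: [-2.63, 2.63], [-0.94, 2.18], [0.31, 2.57], [-1.31, 4.45], [0, 2.66], [-2.55, 2.55]. Speed limits (rad/s): [2.57, 2.57, 3.14, 3.14, 3.14, 3.14].

## Interface

Orientations are given as a unit quaternion [x, y, z, w].
In Python, from workcell import r gives the robot as it stands. The module is installed in compiled form; this text tells all that it offers.
- The arm moves only by the tool arm_command, never from a script. Its argument "series" is a list of rows, each an object of numbers: "fingers": the finger opening in mm, from 0 to 88.1; "dx", "dy", "dz": the shift along the world's x, y, z in units of 30 mm (1.0 is 30 mm); "spin": the turn about the world's z in units of 8 degrees (1.0 is 8 degrees). A call has 1 to 20 rows; each row shifts and turns the commanded pose from where the row before left it; what a row does not reach is not made up. A row lasts 1/10 s, in which the tool goes at most 50 mm and 8.59 degrees, less where a joint would pass 70% of its speed; a pose out of reach is approached as far as the arm can. A call is refused whole if a number of a shift passes 1 or a number of a turn 1, either way. A call with a gripper value outside its range is refused whole. The fingers move at their own pace and stop on an object; "newtons" is the grip in N (left out, the last holds). Time passes only in rows, so rows that do not move let the fingers close. It gives the time, the measured TCP pose, the force and the opening at its end, in the units of the state.
- r.read_state(): the state, without advancing time (a new reading comes with each control period).
- r.capture(name): name is "side" or "top"; returns a dict with "pixels" (480x640x3 uint8, blue, green, red), "fov_y" (degrees; the focal length in pixels is half the picture's height over the tangent of half this angle, whatever the lens; pixels are square), "cx", "cy" (the principal point, pixels), "k1" (the pictures are not rectified: a ray, as slopes to the right and down, at radius r is drawn at 1 + k1 r^2 times it, then the intrinsics apply), "camera_from_world" (4x4, takes a point from world to camera coordinates). Camera axes: x right, y down, z forward; pixel columns grow to the right and rows downward; lengths in m; the calibration is good to about 2 mm. A picture is of the moment at which its call begins. There is no depth.
- r.hand_in(): hands the job in, once; it reports no verdict.
The state is a dict: "time_s": time; "q": joint angles; "qvel": joint speeds; "joint_torque": joint torques, N m; "position": TCP position; "eef_rot": TCP orientation; "wrist_force": force on the tool from outside, world axes, zero at the start; "moment": the same for the moment, N m; "finger_gap": finger opening in m.
Only numpy, scipy, OpenCV 4.12 (cv2) and the standard library are available. Lean on these libraries where they do the work, as an engineer would, in place of code of your own. Each camera call takes 0.05 s, during which the arm holds its last target. There are 200 camera calls.

## Working session

There is one attempt and no reset: what is moved stays moved. The work goes in short steps, Python scripts to look and compute and a tool call to move; the robot and the scene stay as the last step left them, time stands still between calls to the robot, and variables do not carry over. Pictures are saved under pics/ and viewed, about 8 in all and at most 12, crops included, and the job is handed in when it is done.

Besides the shell and the picture viewer there is one more tool, called by a JSON object that holds its "op" and its "data", one argument or row to a line. arm_command: Moves the arm, as the interface text tells. Its arguments: {"type":"object","properties":{"series":{"type":"array","items":{"type":"object","properties":{"fingers":{"type":"number"},"dx":{"type":"number"},"dy":{"type":"number"},"dz":{"type":"number"},"spin":{"type":"number"}}}},"newtons":{"type":"number"}},"required":["series"]}

```bash
mkdir -p pics
cat > h.py <<'E'
import numpy as np, cv2
from workcell import r
def K(c):
    f=240/np.tan(np.radians(c["fov_y"])/2)
    return np.array([[f,0,c["cx"]],[0,f,c["cy"]],[0,0,1.]]), np.array([c["k1"],0,0,0,0.])
def to_world(c,uv,z):
    k,d=K(c); p=cv2.undistortPoints(np.array(uv,float).reshape(-1,1,2),k,d).reshape(-1,2)
    T=np.linalg.inv(np.array(c["camera_from_world"])); o=T[:3,3]
    v=np.c_[p,np.ones(len(p))]@T[:3,:3].T
    return o+v*((z-o[2])/v[:,2])[:,None]
def to_pix(c,P):
    k,d=K(c); T=np.array(c["camera_from_world"])
    return cv2.projectPoints(np.array(P,float).reshape(-1,1,3),cv2.Rodrigues(T[:3,:3])[0],T[:3,3],k,d)[0].reshape(-1,2)
def snap(cam,name):
    c=r.capture(cam); cv2.imwrite(f"pics/{name}.png",c["pixels"]); return c
E
python3 - <<'E'
from h import *
for n in("top","side"):
    c=snap(n,n+"0"); print(n,c["fov_y"],c["cx"],c["cy"],c["k1"],np.round(np.linalg.inv(c["camera_from_world"]),3).tolist())
s=r.read_state(); print(s, r.grip_point_offset)
E
```

```text
top 57.99033426876241 320.6537477678409 234.2807876190888 -0.08390190251725532 [[0.023, -0.985, 0.172, 0.398], [-1.0, -0.023, 0.0, 0.007], [0.004, -0.172, -0.985, 0.715], [0.0, 0.0, 0.0, 1.0]]
side 47.7768312117519 315.2393646739769 238.9465228483114 -0.1097811950431722 [[-0.796, -0.475, 0.376, 0.242], [-0.606, 0.614, -0.506, 0.383], [0.009, -0.631, -0.776, 0.65], [0.0, 0.0, 0.0, 1.0]]
{'time_s': 0.1, 'q': array([-1.33692176e+00,  2.64698277e-01,  1.60520986e+00,  1.97234552e-05,
        1.27368036e+00, -3.69060613e-02]), 'qvel': array([-3.63848163e-03, -1.15584542e-03, -3.21623036e-03,  2.49592875e-04,
        1.16353531e-03, -9.84302301e-05]), 'joint_torque': array([ 5.58329102e-04, -5.03618431e+01, -3.58072221e+01,  7.31875026e-02,
        2.33736058e-02, -5.36716425e-05]), 'position': array([ 0.18040743, -0.64979782,  0.2375136 ]), 'eef_rot': array([ 9.90848621e-01,  1.34974124e-01, -8.87396780e-05, -9.94012708e-04]), 'wrist_force': array([ 0.27848013, -0.65580656,  0.50606566]), 'moment': array([-0.01533517,  0.03577008, -0.02419474]), 'finger_gap': 0.08802454661358304} 0.0187
```

View pics/top0.png

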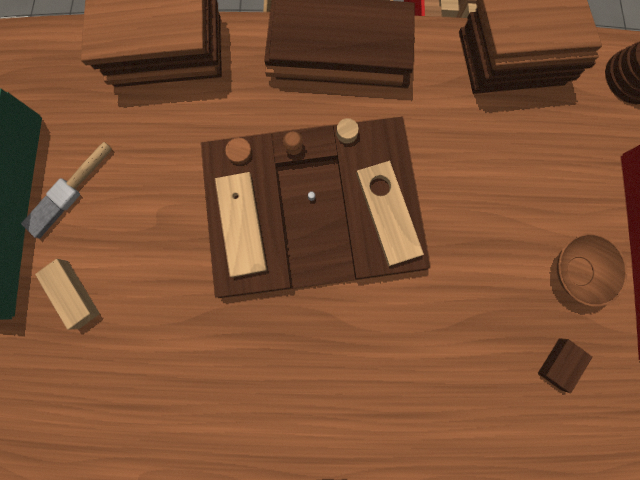

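View pics/side0.png

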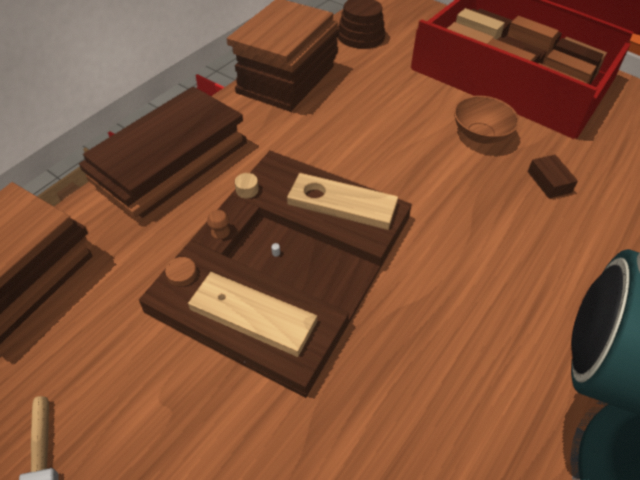

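The boards show clearly in both views. In the top view the big-hole board is on the right deck at about (391,213), with its hole at (380,186). The pin is at (312,197) and the small-hole board at (241,225). Next I'll measure them.

```bash
cat > meas.py <<'E'
from h import *
def board(c,seed,z=0.05):
    im=c["pixels"]; hsv=cv2.cvtColor(im,cv2.COLOR_BGR2HSV)
    m=((hsv[...,2]>165)&(hsv[...,1]<150)).astype(np.uint8)
    n,l,st,ce=cv2.connectedComponentsWithStats(m)
    m=(l==l[seed[1],seed[0]]).astype(np.uint8)
    cs,h=cv2.findContours(m,cv2.RETR_CCOMP,cv2.CHAIN_APPROX_NONE)
    o=max(cs,key=cv2.contourArea)
    P=to_world(c,o.reshape(-1,2),z)[:,:2]
    R=cv2.minAreaRect((P*1000).astype(np.float32))
    return R,P,m
def pr(c,pts,z): return np.round(to_world(c,pts,z),4).tolist()
E
python3 - <<'E'
from meas import *
c=r.capture("top"); s=r.capture("side")
for n,cc,seeds in(("top",c,[(400,230),(241,235)]),("side",s,[(360,200),(260,315)])):
    for sd in seeds:
        R,P,m=board(cc,sd); print(n,sd,[np.round(v,1).tolist() if not np.isscalar(v) else v for v in R])
print("stand",pr(c,[(202,142),(404,118),(428,269),(217,296)],.034))
print("pin top",pr(c,[(311.5,195)],.030),"side",pr(s,[(276,246)],.030))
print("bay edges",pr(c,[(276,164),(336,157),(290,288),(355,278)],.034))
# hole
for n,cc,(x0,x1,y0,y1) in(("t",c,(360,402,168,204)),("s",s,(292,336,174,206))):
    print(n,pr(cc,[((380.5,185.5) if n=="t" else (314.5,190))],.05))
big=cv2.resize(c["pixels"][110:310,190:440],None,fx=3,fy=3,interpolation=cv2.INTER_CUBIC); cv2.imwrite("pics/crop1.png",big)
E
```

```text
top (400, 230) [[553.8, -100.8], [159.9, 55.8], 19.067121505737305]
top (241, 235) [[530.0, 135.4], [160.1, 55.2], 12.257290840148926]
side (360, 200) [[551.0, -101.1], [159.7, 59.1], 19.067611694335938]
side (260, 315) [[527.6, 135.2], [160.6, 56.6], 12.198309898376465]
stand [[0.6697, 0.2092, 0.034], [0.7207, -0.1297, 0.034], [0.4656, -0.1646, 0.034], [0.4155, 0.167, 0.034]]
pin top [[0.583, 0.0233, 0.03]] side [[0.5801, 0.0239, 0.03]]
bay edges [[0.6334, 0.0832, 0.034], [0.6478, -0.0155, 0.034], [0.431, 0.0529, 0.034], [0.449, -0.0487, 0.034]]
t [[0.596, -0.0868, 0.05]]
s [[0.5929, -0.0852, 0.05]]
```

View pics/crop1.png

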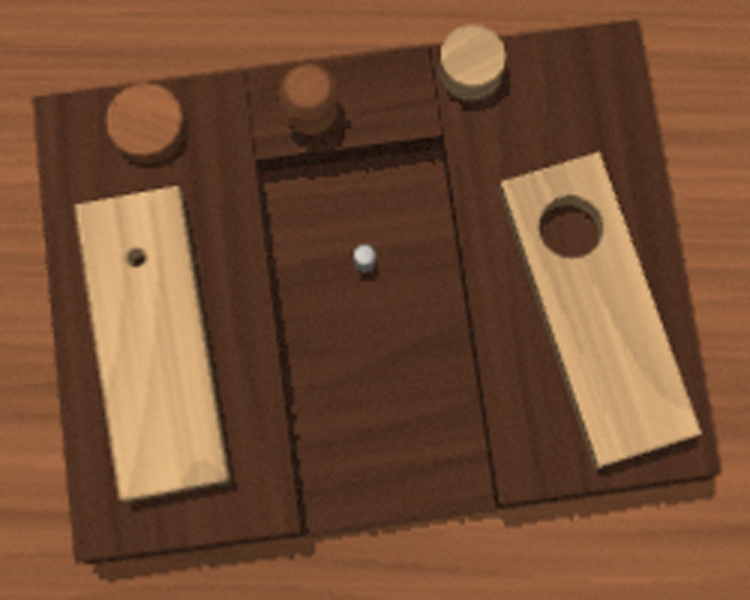

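The two views agree to within 3 mm, and the sizes come out right:

| Item | Position (m) | Yaw |
|---|---|---|
| Board centre | (0.5525, -0.101) | 19.1° |
| Hole | (0.5945, -0.086) | – |
| Pin | (0.5815, 0.0236) | – |
| Stand | – | 8.6° |

The tool's yaw is 15.5°, so I need about +0.45 spin units. I'll move above the board first.

{"op": "arm_command", "data": {
  "series": [
    {"dx":0.62,"dy":0.915,"dz":-0.14,"spin":0.0225,"fingers":82},
    {"dx":0.62,"dy":0.915,"dz":-0.14,"spin":0.0225,"fingers":82},
    {"dx":0.62,"dy":0.915,"dz":-0.14,"spin":0.0225,"fingers":82},
    {"dx":0.62,"dy":0.915,"dz":-0.14,"spin":0.0225,"fingers":82},
    {"dx":0.62,"dy":0.915,"dz":-0.14,"spin":0.0225,"fingers":82},
    {"dx":0.62,"dy":0.915,"dz":-0.14,"spin":0.0225,"fingers":82},
    {"dx":0.62,"dy":0.915,"dz":-0.14,"spin":0.0225,"fingers":82},
    {"dx":0.62,"dy":0.915,"dz":-0.14,"spin":0.0225,"fingers":82},
    {"dx":0.62,"dy":0.915,"dz":-0.14,"spin":0.0225,"fingers":82},
    {"dx":0.62,"dy":0.915,"dz":-0.14,"spin":0.0225,"fingers":82},
    {"dx":0.62,"dy":0.915,"dz":-0.14,"spin":0.0225,"fingers":82},
    {"dx":0.62,"dy":0.915,"dz":-0.14,"spin":0.0225,"fingers":82},
    {"dx":0.62,"dy":0.915,"dz":-0.14,"spin":0.0225,"fingers":82},
    {"dx":0.62,"dy":0.915,"dz":-0.14,"spin":0.0225,"fingers":82},
    {"dx":0.62,"dy":0.915,"dz":-0.14,"spin":0.0225,"fingers":82},
    {"dx":0.62,"dy":0.915,"dz":-0.14,"spin":0.0225,"fingers":82},
    {"dx":0.62,"dy":0.915,"dz":-0.14,"spin":0.0225,"fingers":82},
    {"dx":0.62,"dy":0.915,"dz":-0.14,"spin":0.0225,"fingers":82},
    {"dx":0.62,"dy":0.915,"dz":-0.14,"spin":0.0225,"fingers":82},
    {"dx":0.62,"dy":0.915,"dz":-0.14,"spin":0.0225,"fingers":82}
  ]
}}

```text
time_s: 2.2
position: [0.5531, -0.1001, 0.1545]
eef_rot: [0.986, 0.166, -0.0, -0.0]
wrist_force: [-0.2, -0.4, 0.8]
finger_gap: 0.082
```

{"op": "arm_command", "data": {
  "series": [
    {"fingers":82},
    {"fingers":82},
    {"fingers":82}
  ]
}}

```text
validation failed for argument at $.se...
```

{"op": "arm_command", "data": {
  "series": [
    {"dz":-0.6},
    {"dz":-0.7},
    {"dz":-0.7},
    {"dz":-0.6},
    {"dz":-0.4},
    {"dz":-0.3},
    {"dz":-0.2},
    {"dz":-0.1},
    {"dz":-0.1},
    {"dz":-0.1},
    {"dz":0}
  ]
}}

```text
validation failed for argument at $.se...
```

{"op": "arm_command", "data": {
  "series": [
    {"dx":0,"dy":0,"dz":-0.6,"spin":0,"fingers":82},
    {"dx":0,"dy":0,"dz":-0.7,"spin":0,"fingers":82},
    {"dx":0,"dy":0,"dz":-0.7,"spin":0,"fingers":82},
    {"dx":0,"dy":0,"dz":-0.6,"spin":0,"fingers":82},
    {"dx":0,"dy":0,"dz":-0.4,"spin":0,"fingers":82},
    {"dx":0,"dy":0,"dz":-0.3,"spin":0,"fingers":82},
    {"dx":0,"dy":0,"dz":-0.2,"spin":0,"fingers":82},
    {"dx":0,"dy":0,"dz":-0.1,"spin":0,"fingers":82},
    {"dx":0,"dy":0,"dz":-0.1,"spin":0,"fingers":82},
    {"dx":0,"dy":0,"dz":-0.1,"spin":0,"fingers":82},
    {"dx":0,"dy":0,"dz":0,"spin":0,"fingers":82}
  ]
}}

```text
time_s: 3.3
position: [0.5526, -0.1014, 0.0407]
eef_rot: [0.986, 0.166, 0.0, 0.0]
wrist_force: [-0.3, -0.1, 0.3]
finger_gap: 0.082
```

Every row needs all its keys. The fingers are now astride the board with no contact, so I'll go down 2 mm and close.

{"op": "arm_command", "data": {
  "series": [
    {"dx":0,"dy":0,"dz":-0.06,"spin":0,"fingers":82},
    {"dx":0,"dy":0,"dz":0,"spin":0,"fingers":62},
    {"dx":0,"dy":0,"dz":0,"spin":0,"fingers":60},
    {"dx":0,"dy":0,"dz":0,"spin":0,"fingers":50},
    {"dx":0,"dy":0,"dz":0,"spin":0,"fingers":50},
    {"dx":0,"dy":0,"dz":0,"spin":0,"fingers":50},
    {"dx":0,"dy":0,"dz":0,"spin":0,"fingers":50},
    {"dx":0,"dy":0,"dz":0,"spin":0,"fingers":50}
  ],
  "newtons": 25
}}

```text
time_s: 4.1
position: [0.5527, -0.1014, 0.039]
eef_rot: [0.986, 0.166, 0.0, 0.0]
wrist_force: [1.1, 0.2, 0.6]
finger_gap: 0.056
```

{"op": "arm_command", "data": {
  "series": [
    {"dx":0,"dy":0,"dz":0.2,"spin":0,"fingers":50},
    {"dx":0,"dy":0,"dz":0.2,"spin":0,"fingers":50},
    {"dx":-0.05,"dy":0.3,"dz":0,"spin":-0.13,"fingers":50},
    {"dx":-0.05,"dy":0.4,"dz":0,"spin":-0.13,"fingers":50},
    {"dx":-0.05,"dy":0.4,"dz":0,"spin":-0.13,"fingers":50},
    {"dx":-0.05,"dy":0.4,"dz":0,"spin":-0.13,"fingers":50},
    {"dx":-0.05,"dy":0.4,"dz":0,"spin":-0.13,"fingers":50},
    {"dx":-0.05,"dy":0.4,"dz":0,"spin":-0.13,"fingers":50},
    {"dx":-0.05,"dy":0.4,"dz":0,"spin":-0.13,"fingers":50},
    {"dx":-0.05,"dy":0.4,"dz":0,"spin":-0.13,"fingers":50},
    {"dx":-0.06,"dy":0.4,"dz":0,"spin":-0.13,"fingers":50},
    {"dx":-0.06,"dy":0.44,"dz":0,"spin":-0.14,"fingers":50},
    {"dx":0,"dy":0,"dz":0,"spin":0,"fingers":50},
    {"dx":0,"dy":0,"dz":0,"spin":0,"fingers":50}
  ]
}}

```text
time_s: 5.5
position: [0.5371, 0.0167, 0.0512]
eef_rot: [0.997, 0.076, 0.0, 0.0]
wrist_force: [0.0, 0.2, -1.5]
finger_gap: 0.0553
```

Run:
```python
from h import *
s=r.read_state(); print(s["position"],s["finger_gap"],s["wrist_force"])
for n in("top","side"):
    c=snap(n,n+"2")
    y0,x0=(110,190) if n=="top" else (150,130)
    k=c["pixels"][y0:y0+200,x0:x0+250] 
    cv2.imwrite(f"pics/{n}2c.png",cv2.resize(k,None,fx=3 if n=="top" else 2.4,fy=3 if n=="top" else 2.4,interpolation=cv2.INTER_CUBIC))
a,b=[cv2.resize(cv2.imread(f"pics/{n}2c.png"),(400,320)) for n in("top","side")]
cv2.imwrite("pics/pair2.png",np.hstack([a,b]))
```

```text
[0.53714991 0.01673834 0.05124498] 0.055316217178405666 [ 0.03147115  0.2374148  -1.46308846]
```

View pics/pair2.png

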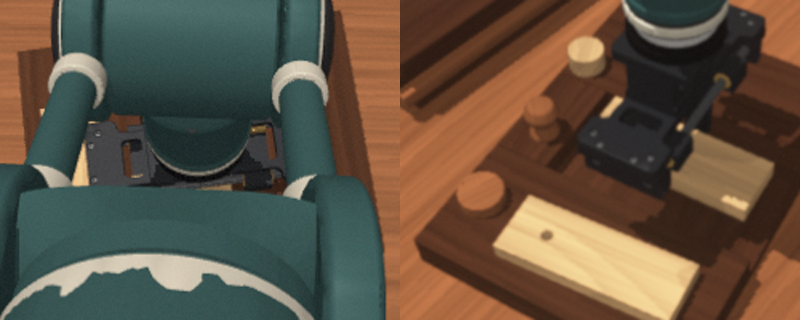

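The gripper hides the hole. The side view shows the board's near end, so I'll compare its corners with the prediction.

Run:
```python
from h import *
c=r.capture("side"); yaw=np.radians(8.7); R=np.array([[np.cos(yaw),-np.sin(yaw)],[np.sin(yaw),np.cos(yaw)]])
im=cv2.resize(c["pixels"][160:310,240:400],None,fx=4,fy=4,interpolation=cv2.INTER_CUBIC)
pts=[]
for z in(.062,.046):
  for y in(.028,-.028):
    w=R@[-.08,y]+[.5371-.0015,.0167]; pts.append([*w,z])
u=to_pix(c,pts); print(np.round(u,1).tolist())
for p in u: cv2.circle(im,tuple(int(v) for v in ((p-[240,160])*4+1.5)),4,(0,0,255),1)
cv2.imwrite("pics/near2.png",im)
```

```text
[[345.4, 281.4], [363.7, 252.0], [344.8, 288.2], [362.8, 259.0]]
```

View pics/near2.png

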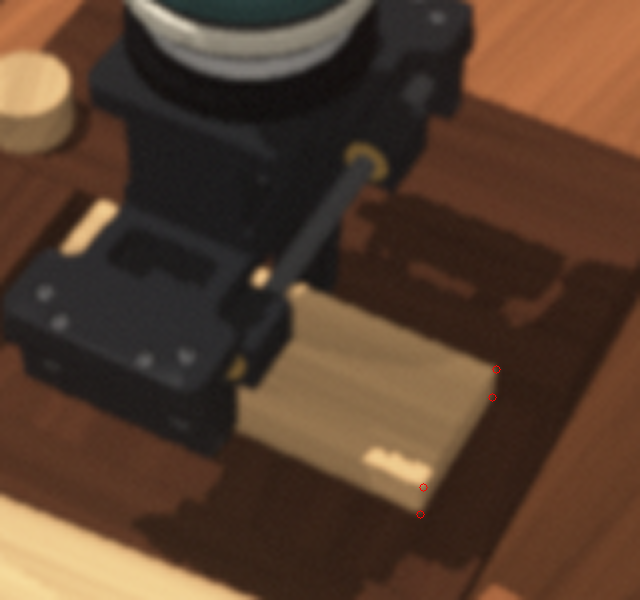

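The predicted corners at (345,281), (364,252), (345,288) and (363,259) sit on the board's near end within about 1 px, so the pose is good. I'll lower it just past the pin's tip and check the force.

{"op": "arm_command", "data": {
  "series": [
    {"dx":0,"dy":0,"dz":-0.12,"spin":0,"fingers":50},
    {"dx":0,"dy":0,"dz":-0.12,"spin":0,"fingers":50},
    {"dx":0,"dy":0,"dz":-0.1,"spin":0,"fingers":50},
    {"dx":0,"dy":0,"dz":-0.1,"spin":0,"fingers":50},
    {"dx":0,"dy":0,"dz":-0.1,"spin":0,"fingers":50},
    {"dx":0,"dy":0,"dz":-0.1,"spin":0,"fingers":50},
    {"dx":0,"dy":0,"dz":0,"spin":0,"fingers":50}
  ]
}}

```text
time_s: 6.35
position: [0.5365, 0.0168, 0.0311]
eef_rot: [0.997, 0.075, -0.001, -0.0]
wrist_force: [-0.3, 0.6, -1.6]
finger_gap: 0.0558
```

{"op": "arm_command", "data": {
  "series": [
    {"dx":0,"dy":0,"dz":-0.1,"spin":0,"fingers":50},
    {"dx":0,"dy":0,"dz":-0.1,"spin":0,"fingers":50},
    {"dx":0,"dy":0,"dz":-0.1,"spin":0,"fingers":50},
    {"dx":0,"dy":0,"dz":0,"spin":0,"fingers":50}
  ]
}}

```text
time_s: 6.75
position: [0.5365, 0.0168, 0.0222]
eef_rot: [0.997, 0.075, -0.0, -0.0]
wrist_force: [0.1, 0.4, -1.1]
finger_gap: 0.0552
```

{"op": "arm_command", "data": {
  "series": [
    {"dx":0,"dy":0,"dz":0,"spin":0,"fingers":62},
    {"dx":0,"dy":0,"dz":0,"spin":0,"fingers":62},
    {"dx":0,"dy":0,"dz":0,"spin":0,"fingers":62},
    {"dx":0,"dy":0,"dz":0,"spin":0,"fingers":62}
  ]
}}

```text
time_s: 7.15
position: [0.5372, 0.0168, 0.023]
eef_rot: [0.997, 0.075, 0.0, 0.0]
wrist_force: [0.9, 0.2, -0.1]
finger_gap: 0.0624
```

Released with no contact forces. I'll go straight up and then back out of the camera's view to the right.

{"op": "arm_command", "data": {
  "series": [
    {"dx":0,"dy":0,"dz":0.2,"spin":0,"fingers":62},
    {"dx":0,"dy":0,"dz":0.3,"spin":0,"fingers":62},
    {"dx":0,"dy":0,"dz":0.5,"spin":0,"fingers":62},
    {"dx":0,"dy":0,"dz":0.8,"spin":0,"fingers":62},
    {"dx":0,"dy":0,"dz":0.9,"spin":0,"fingers":62},
    {"dx":0,"dy":0,"dz":0.9,"spin":0,"fingers":62},
    {"dx":0,"dy":-0.5,"dz":0.9,"spin":0,"fingers":62},
    {"dx":0,"dy":-0.9,"dz":0.4,"spin":0,"fingers":62},
    {"dx":0,"dy":-1,"dz":0.2,"spin":0,"fingers":62},
    {"dx":0,"dy":-1,"dz":0,"spin":0,"fingers":62},
    {"dx":0,"dy":-1,"dz":0,"spin":0,"fingers":62},
    {"dx":0,"dy":-1,"dz":0,"spin":0,"fingers":62},
    {"dx":0,"dy":-1,"dz":0,"spin":0,"fingers":62},
    {"dx":0,"dy":-1,"dz":0,"spin":0,"fingers":62},
    {"dx":0,"dy":-1,"dz":0,"spin":0,"fingers":62},
    {"dx":0,"dy":-1,"dz":0,"spin":0,"fingers":62},
    {"dx":0,"dy":-1,"dz":0,"spin":0,"fingers":62},
    {"dx":0,"dy":-1,"dz":0,"spin":0,"fingers":62},
    {"dx":0,"dy":-0.6,"dz":0,"spin":0,"fingers":62},
    {"dx":0,"dy":0,"dz":0,"spin":0,"fingers":62}
  ]
}}

```text
time_s: 9.15
position: [0.537, -0.3453, 0.1768]
eef_rot: [0.997, 0.074, 0.001, 0.001]
wrist_force: [0.8, 0.1, -0.8]
finger_gap: 0.0621
```

Run:
```python
from meas import *
c=snap("top","top3"); s=snap("side","side3"); st=r.read_state(); print(st["time_s"],st["position"],st["wrist_force"])
try:
  u=to_pix(c,[[.5,.012,.028]])[0].astype(int); v=to_pix(s,[[.5,.012,.028]])[0].astype(int)
  for n,cc,sd,o in(("top",c,u,(241,235)),("side",s,v,(260,315))):
    print(n,[np.round(x,1).tolist() for x in board(cc,sd,.028)[0]],"other",[np.round(x,1).tolist() for x in board(cc,o)[0]])
except Exception as e: print(e)
a=cv2.resize(c["pixels"][110:310,190:440],(400,320),interpolation=cv2.INTER_CUBIC); b=cv2.resize(s["pixels"][140:400,120:445],(400,320),interpolation=cv2.INTER_CUBIC)
cv2.imwrite("pics/pair3.png",np.hstack([a,b]))
```

```text
9.25 [ 0.53691255 -0.34269631  0.17611807] [-0.66245808  0.591492   -0.00590721]
top [[537.9, 16.9], [159.7, 55.4], 8.5] other [[530.0, 135.4], [160.1, 55.5], 12.0]
side [[535.2, 17.2], [160.1, 57.5], 8.5] other [[527.6, 135.2], [160.7, 56.8], 12.0]
```

View pics/pair3.png

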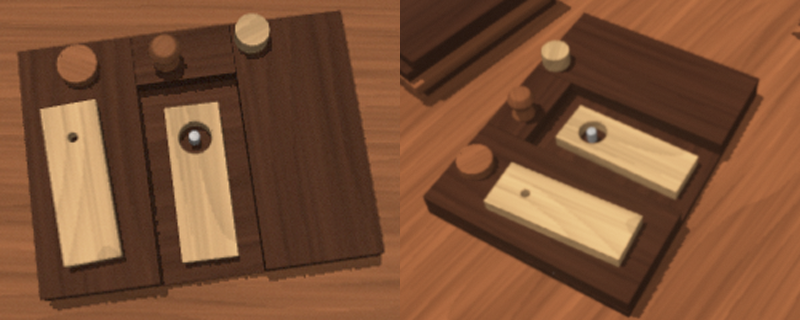

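The board lies flat in the bay with the pin in the middle of its hole, at about (195,137) in the left panel and (592,132) in the right. Its size at floor height comes out right in both views, and the other board hasn't moved. I'll hand the job in.

```bash
python3 -c "
from workcell import r
print(r.hand_in())"
```

```text
the job is handed in; nothing more can be done
None
```

The big-hole board now lies flat on the bay's floor with the pin up through its hole, and I handed the job in at about 9.3 s. I gripped it across its width, lifted it about 12 mm, slid and turned it over the pin, lowered it to about 5 mm above the floor and let it drop.

**Last checks:**
- **Position:** the board's centre measured about (0.5365, 0.017) m at 8.5° yaw, against a target of (0.537, 0.017) at 8.6°. That puts the hole within about 1–2 mm of the pin.
- **Lying flat:** the board measured about 160 x 56 mm in both views when taken at floor height, so it is down and flat.
- **Other board:** it measured the same as at the start, to within 0.1 mm.
- **Arm and forces:** the arm is well clear of everything. The wrist force read under 2 N each time I checked.

**Disagreements:** the two cameras differed by about 3 mm in x throughout, so I used their average. Two move calls were refused because their rows left out some keys; the arm did not move on either.

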